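Tip a plate blank into the tacking jig

ROBOT

A 6-joint arm with a two-finger parallel gripper is mounted at the origin on the work surface. World frame = base frame: x ahead of the robot, y to its left, z up, the work surface at z = 0. Lengths are in m, angles in rad, forces in N, time in s.
With the tool pointing down it reaches from about 0.425 to 0.95 m from the base axis. Payload 3.5 kg.
Tool frame: the origin (TCP) lies at the very end of the fingers, on their centre line; the grasp point (between the pads) lies 19 mm behind it; z points along the fingers, y is the direction in which the jaws open and shut (so a half turn about z gives the same grasp; the last joint's range is limited). The gripper opens to 85 mm and grips with 20 to 120 N. Pads are 22 mm wide; open, the fingers measure 114 mm over their backs; the gripper's body (76 mm by 85 mm) begins 54 mm behind the grasp point. The pads swing forward as they close: fully open they stand 13 mm farther back than shut.
Start: joints at [1.001, 0.286, 1.577, -0, 1.279, -0.15], TCP at [0.275, 0.616, 0.231] pointing down, gripper open.
Joint ranges: [-2.77, 2.77], [-0.9, 2.22], [0.21, 2.48], [-1.53, 4.67], [0.24, 2.81], [-2.84, 2.84]. Speed limits (rad/s): [2.79, 2.79, 3.14, 3.14, 3.14, 3.14].

INTERFACE

Orientations are given as a unit quaternion [x, y, z, w].
In Python, from plant import get_state, vision, ctrl, cut_out gives the robot as it stands.
- The arm moves only by the tool jog_arm, never from a script. Its argument "commands" is text: rows parted by semicolons, each of 6 numbers parted by spaces: the shift along the world's x, y, z in m, then the turn, a rotation vector about the world's x, y, z in rad. A call has 1 to 20 rows; each row is the pose to reach, as a shift and turn from the pose commanded when the call began; what a row does not reach only later rows make up. A row lasts 1/8 s, in which the tool goes at most 62.5 mm and 10.7 degrees, less where a joint would pass 70% of its speed; a pose out of reach is approached as far as the arm can. A call with a gripper value outside its range is refused whole. "gripper" is the opening in per cent of the stroke, from 0 (shut) to 100 (fully open), set as the call begins (left out, the last holds). The fingers move at their own pace and stop on an object; "grip_force" is the grip in N (left out, the last holds). Time passes only in rows, so rows that repeat a pose let the fingers close. It gives the time, the measured TCP pose, the force and the opening at its end, in the units of the state.
- get_state(): the state, without advancing time (a new reading comes with each control period).
- vision.read_camera(name): name is "scene" or "top" or "wrist"; returns a dict with "frame" (384x512x3 uint8, red, green, blue), "z_map" (384x512 float32, m along the optical axis (not along the pixel's ray), 0 where there is no reading), "fx", "fy", "cx", "cy" (pixels), "D" ([k1, k2, p1, p2, k3] as OpenCV has them; the pictures are not rectified), "R" (3x3) and "t" (3): a world point X has camera coordinates R X + t. Camera axes: x right, y down, z forward; pixel columns grow to the right and rows downward; lengths in m; the calibration is good to about 2 mm. A picture is of the moment at which its call begins.
- ctrl.sign_off(): hands the job in, once; it reports no verdict.
Trained networks look in the newest picture that a camera, given by its name, has taken for a name from the list of things; names that differ only in an ending like _2 or _b are one class to them, and where a whole thing is asked for, a point or a joint stands for the part that bears it (a point fixed in the world has none). Each returns a list of dicts, best first, with "conf" (0 to 1); they miss things now and then, are a little off and sometimes report something else, mostly with a low value. They report only what shows in the picture. A call takes as long as a camera call. They do not tell look-alikes from the thing itself.
- cut_out(camera, query): "pixels" (384x512 bool, what is visible of it) and "box" ([centre column, centre row, width, height] in pixels, round what is visible of it).
The state is a dict: "time": time; "qpos": joint angles; "dq": joint speeds; "joint_efforts": joint torques, N m; "eef_pos": TCP position; "tcp_rot": TCP orientation; "contact_force": force on the tool from outside, world axes, zero at the start; "wrist_torque": the same for the moment, N m; "opening": opening from 0.0 (shut) to 1.0 (fully open).
Only numpy, scipy, OpenCV 4.12 (cv2) and the standard library are available. Lean on these libraries where they do the work, as an engineer would, in place of code of your own. Each camera call takes 0.05 s, during which the arm holds its last target.

TASK

Take the largest of the three plates (the one that is both long and tall) out of the rack and stand its long bottom edge in the slot of the tacking jig, leaning on the jig's two sloping arms. Have its far end against the jig's end stop, then tip it upright under the keeper bar until it snaps past the two spring plungers and stands home between them and the posts; let go and leave it there. Leave the other two plates, the tin and the hammer alone.

Things in the scene. Friction and masses are not known exactly. Their poses are not given: they have to be found in the camera images.
- plate_mid (a point): Centre of the wanted plate: a plain bare aluminium rectangle, 150 mm long (its x) by 8 mm thick (its y) by 100 mm tall (its z), about 0.3 kg. At the start it stands upright on a long edge in one of the rack's three places; which one varies. Its top edge is 50 mm above this point.
- short_plate_mid (a point): Centre of a bystander plate standing in the rack, 100 x 8 x 100 mm (x, y, z). Leave alone.
- low_plate_mid (a point): Centre of a bystander plate standing in the rack, 150 x 8 x 60 mm (x, y, z). Leave alone.
- rack: Fixed low plate rack, base 180 x 200 x 8 mm, origin under its centre. Three places side by side along its y at -72, 0 and +72 mm; in each, four cheeks up to 38 mm high hold a plate (its long edge along the rack's x, standing on the 8 mm base) with 1.5 mm play on each face. Neighbouring plates' faces are 64 mm apart.
- jig: Fixed steel tacking jig on a 240 x 150 x 12 mm base. Origin: underside of the base, below the slot's back face; x along the slot, +y the open side, z up. All jig points have these axes and their jig coordinates are given in mm. The plate ends upright in the slot with its centre at about y = 4, z = 62.
- slot (a point): Middle of the slot floor's back edge (0, 0, 12). Floor runs from y = 0 to 11.5 mm. A back bar stands along y = 0 to z = 32. The front face starts at y = 11.5 and slopes up and away in +y at 0.70 rad (40 degrees) from vertical, 18 mm long up the slope. A plate goes in leaning, parallel to that slope.
- arms (a point): Foot of the two sloping arms (0, 11.5, 12), on which a plate leans with its bottom edge in the slot. They continue the slot's front face at 0.70 rad from vertical, 85 mm long up the slope, 12 mm wide, at x = -55 and +55; the 98 mm between them are free for fingers to push the plate's front face towards -y.
- keeper (a point): Lower front edge, at the middle, of the keeper bar over the slot (0, 20, 116): x -80 to 80, y -14 to 20, z 116 to 128, on posts 22 mm wide at x = -60 and 60, front face y = 0. The 100 mm plate cannot pass it upright. Behind a leaning plate 40 mm are free: open the fingers about 30 mm to let go. A pushing finger should lean like the arms to clear it.
- plungers (a point): Midway between two brass spring plungers (0, 16, 109), at x = -45 and 45: smooth round noses, radius 7 mm, under the keeper bar, lowest point z = 109. The plate's top edge (z = 112) pushes them up, 2 to 4 N each, and snaps past: about 8 to 15 N of push on its front face, high up. It then stands between them and the posts.
- stop_face (a point): Jig's end stop, a steel block 18 x 50 x 34 mm bolted on the jig base at the +x end of the slot, reaching from z = 12 to 46 mm and y = 0 to 50 mm in the jig. This point lies at the bottom of its face that looks along jig -x, at the slot's back face; axes as the jig's. Its setting along the slot varies by 24 mm. A plate against it has its centre 75 mm from this point along -x.
- tin: Bystander: plain grey tin, 80 mm diameter, 100 mm tall, origin under its centre. Leave alone.
- hammer: Bystander: hammer lying on the bench behind the jig (to the robot's right of it), origin underneath. Leave alone.
Not all that is in view belongs to the job. Leave any black or brown look-alike of the part that bears plate_mid alone.

How it is judged:
On the way:
1. the plate leans at an angle with its bottom edge in the slot (angle between plate_mid's own z axis and vertical above 0.35 rad and z of plate_mid in the frame of jig below 0.062 m and y of plate_mid in the frame of jig between 0.01 and 0.055 m), for 0.2 s.
At the end, for the whole second after the job is handed in: The plate stands at rest on the slot floor under the keeper bar, behind the plungers: upright and parallel to the posts within 0.06 rad, its centre 0 to 9 mm in front of the posts' face and 59 to 65 mm above the jig's underside, its end within 4 mm of the end stop (angle between the y axis of plate_mid and the y axis of jig, either way round below 0.06 rad and angle between the z axis of plate_mid and the z axis of jig, either way round below 0.06 rad and y of plate_mid in the frame of jig between 0 and 0.009 m and z of plate_mid in the frame of jig between 0.059 and 0.065 m and x of plate_mid in the frame of stop_face between -0.079 and -0.071 m and linear speed of plate below 0.02 m/s); the robot touches nothing.
It fails at once if another plate in the rack is disturbed (distance of any of short_plate_mid, low_plate_mid from where it was at the start of the episode above 0.02 m).
It fails at once if the tin or the hammer is disturbed (distance of any of tin, hammer from where it was at the start of the episode above 0.03 m).
It also fails if it takes over 59 s, if anything falls off the work surface, if the arm or the gripper's body presses on something with over 40 N, if the wrist force passes 120 N, or if a joint passes its speed limit or range.

## Working session

There is one attempt and no reset: what is moved stays moved. The work goes in short steps, Python scripts to look and compute and a tool call to move; the robot and the scene stay as the last step left them, time stands still between calls to the robot, and variables do not carry over. Pictures are saved under pics/ and viewed, and the job is handed in when it is done.

Besides the shell and the picture viewer there is one more tool, called after "Request:" as a command line: name --argument value ..., lists and objects as JSON in quotes. jog_arm: Moves the arm, as the interface text tells. Its arguments: {"type":"object","properties":{"commands":{"type":"string"},"gripper":{"type":"number"},"grip_force":{"type":"number"}},"required":["commands"]}

```bash
ls; mkdir -p pics; cat > h.py <<'E'
import numpy as np, cv2
from plant import get_state, vision, ctrl, cut_out
def shot(n,f):
    c=vision.read_camera(n); cv2.imwrite(f'pics/{f}.png',cv2.cvtColor(c['frame'],cv2.COLOR_RGB2BGR)); np.savez(f'pics/{f}.npz',**{k:np.array(v) for k,v in c.items()}); return c
def load(f): 
    d=np.load(f'pics/{f}.npz'); return {k:d[k] for k in d.files}
def cloud(c):
    h,w=c['z_map'].shape
    u,v=np.meshgrid(np.arange(w),np.arange(h))
    K=np.array([[c['fx'],0,c['cx']],[0,c['fy'],c['cy']],[0,0,1]],float)
    p=cv2.undistortPoints(np.stack([u,v],-1).reshape(-1,1,2).astype(float),K,np.array(c['D'],float)).reshape(h,w,2)
    z=c['z_map'].astype(float)
    P=np.dstack([p[...,0]*z,p[...,1]*z,z])
    W=(P-np.array(c['t']))@np.array(c['R'])
    W[z==0]=np.nan
    return W
def proj(c,X):
    K=np.array([[c['fx'],0,c['cx']],[0,c['fy'],c['cy']],[0,0,1]],float)
    r,_=cv2.Rodrigues(np.array(c['R'],float))
    return cv2.projectPoints(np.array(X,float).reshape(-1,1,3),r,np.array(c['t'],float),K,np.array(c['D'],float))[0].reshape(-1,2)
E
python3 - <<'E'
from h import *
print(get_state())
for n in ['scene','top','wrist']:
    c=shot(n,n+'0'); print(n,np.round(-np.array(c['R']).T@np.array(c['t']),3),c['fx'])
E
```

```text
pics
{'time': 0.0, 'qpos': array([ 1.00099350e+00,  2.87226958e-01,  1.57816654e+00,  3.06362737e-05,
        1.27859789e+00, -1.50018489e-01]), 'dq': array([ 0.00237296,  0.00139055,  0.00012543,  0.00145943,  0.00140661,
       -0.00029199]), 'joint_efforts': array([-5.13426003e-04, -4.05972290e+01, -2.92627001e+01, -1.51350309e-04,
        5.64822141e-03,  5.15706411e-07]), 'eef_pos': array([0.27472758, 0.61584963, 0.22991197]), 'tcp_rot': array([ 2.08358620e-01,  9.78051761e-01, -1.11735672e-03, -4.36129669e-04]), 'contact_force': array([0.81504906, 0.09600485, 0.0464559 ]), 'wrist_torque': array([ 0.0376183 , -0.02371125, -0.02863271]), 'opening': 1.00280579439049}
scene [ 1.27  -0.511  0.95 ] 457.52512571905595
top [0.353 0.042 1.202] 357.63234463816286
wrist [0.199 0.65  0.373] 304.49529866052524
```

View pics/scene0.png

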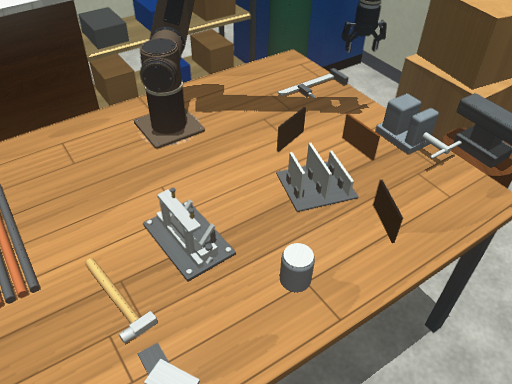

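View pics/top0.png

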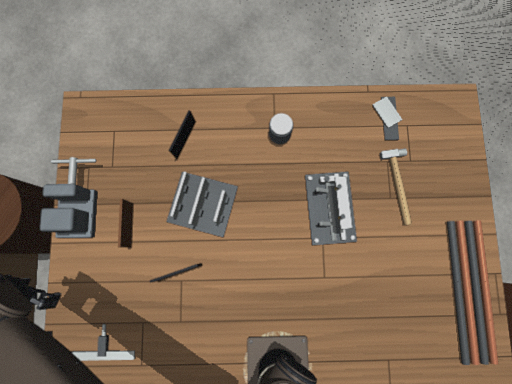

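View pics/wrist0.png

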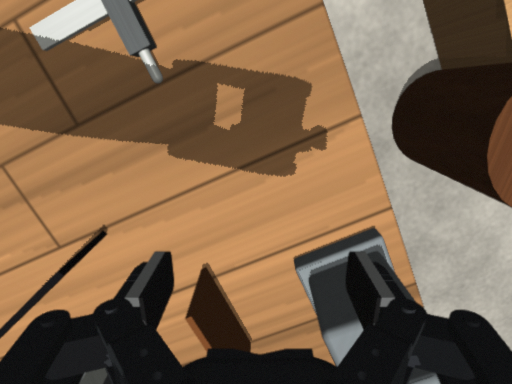

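```bash
python3 - <<'E'
from h import *
t=load('top0'); s=load('scene0')
a=cv2.resize(t['frame'][165:250,155:370],None,fx=3.6,fy=3.6,interpolation=cv2.INTER_CUBIC)
b=cv2.resize(s['frame'][135:285,135:365],None,fx=3.4,fy=3.4,interpolation=cv2.INTER_CUBIC)
cv2.imwrite('pics/topc.png',a[...,::-1]); cv2.imwrite('pics/scenec.png',b[...,::-1])
for cam in ['top','scene']:
  c=shot(cam,cam+'1'); W=cloud(c)
  for q in ['plate_mid','short_plate_mid','low_plate_mid','rack','jig','stop_face','keeper','plungers','tin','hammer']:
    for r in cut_out(cam,q)[:4]:
        m=r['pixels']; P=W[m]; P=P[~np.isnan(P[:,0])]
        print(cam,q,round(r['conf'],2),np.round(r['box']),m.sum(),np.round(np.median(P,0),3) if len(P) else None, np.round(P[:,2].max(),3) if len(P) else '')
E
```

```text
top plate_mid 0.87 [183. 134.  28.  48.] 569 [0.75  0.299 0.062] 0.108
top plate_mid 0.74 [128. 222.  16.  47.] 602 [0.456 0.476 0.064] 0.104
top plate_mid 0.54 [177. 273.  43.  14.] 109 [0.305 0.297 0.099] 0.106
top short_plate_mid 0.51 [221. 205.  13.  33.] 209 [0.502 0.172 0.094] 0.112
top short_plate_mid 0.21 [179. 194.  21.  43.] 264 [0.552 0.305 0.057] 0.072
top low_plate_mid 0.68 [180. 196.  20.  42.] 253 [0.553 0.304 0.057] 0.072
top rack 0.77 [202. 205.  72.  63.] 2183 [0.517 0.224 0.008] 0.113
top jig 0.75 [332. 208.  55.  74.] 3067 [ 0.492 -0.186  0.013] 0.157
top stop_face 0.65 [326. 183.  13.   9.] 80 [ 0.591 -0.172  0.045] 0.058
top keeper 0.88 [331. 207.  55.  69.] 3093 [ 0.493 -0.187  0.013] 0.157
top plungers 0.69 [329. 207.  49.  72.] 3063 [ 0.492 -0.186  0.013] 0.157
top tin 0.78 [280. 128.  22.  26.] 621 [ 0.755 -0.024  0.097] 0.105
top hammer 0.88 [396. 185.  30.  79.] 794 [ 0.593 -0.424  0.022] 0.034
scene plate_mid 0.96 [361. 138.  37.  46.] 913 [0.464 0.475 0.052] 0.102
scene plate_mid 0.88 [388. 211.  29.  62.] 1004 [0.762 0.293 0.055] 0.103
scene plate_mid 0
[... 176 characters left out ...]
] 436 [0.512 0.166 0.072] 0.11
scene short_plate_mid 0.67 [193. 233.  95.  92.] 4061 [ 0.533 -0.217  0.014] 0.156
scene low_plate_mid 0.82 [342. 173.  23.  43.] 416 [0.568 0.301 0.048] 0.071
scene rack 0.83 [318. 188.  84.  49.] 1725 [0.559 0.213 0.007] 0.109
scene jig 0.62 [189. 233.  92.  93.] 4094 [ 0.534 -0.217  0.014] 0.156
scene stop_face 0.66 [206. 251.  26.  18.] 273 [ 0.603 -0.184  0.04 ] 0.054
scene keeper 0.82 [190. 234.  90.  94.] 4185 [ 0.534 -0.217  0.014] 0.156
scene plungers 0.73 [191. 235.  93.  93.] 4010 [ 0.535 -0.217  0.014] 0.156
scene tin 0.73 [300. 267.  35.  44.] 1337 [ 0.787 -0.045  0.088] 0.103
scene hammer 0.6 [121. 302.  69.  82.] 1354 [ 0.633 -0.428  0.022] 0.029
```

View pics/topc.png

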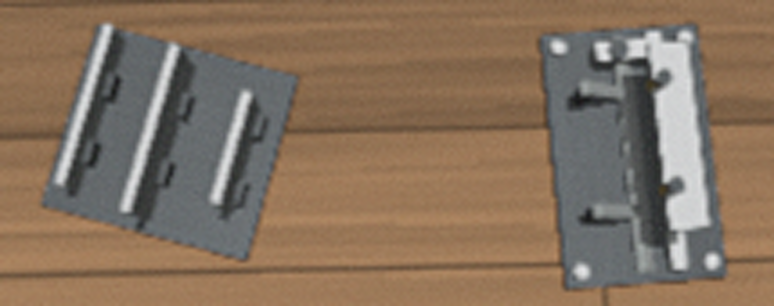

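View pics/scenec.png

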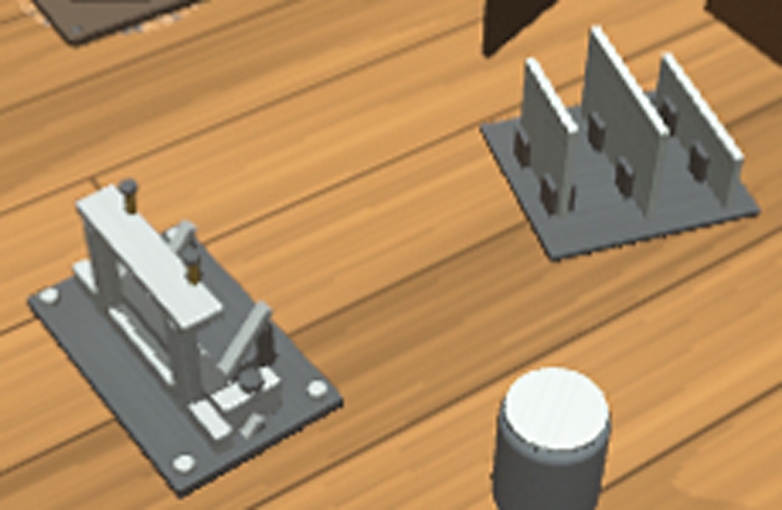

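```bash
python3 - <<'E'
from h import *
for cam in ['top0','scene0']:
  c=load(cam); W=cloud(c); g=c['frame'].mean(2)
  def rect(m,name):
    m=cv2.morphologyEx(m.astype(np.uint8),cv2.MORPH_CLOSE,np.ones((3,3)))
    P=W[m>0][:,:2]; P=P[~np.isnan(P[:,0])]
    r=cv2.minAreaRect((P*1000).astype(np.float32)); d=P-P.mean(0); 
    e=np.linalg.svd(d,full_matrices=False)[2][0]
    print(cam,name,len(P),r,'pca',np.round(np.degrees(np.arctan2(e[1],e[0]))%180,2),'z',np.round(np.nanmedian(W[m>0][:,2]),4))
  X,Y,Z=W[...,0],W[...,1],W[...,2]
  J=(abs(X-.49)<.18)&(abs(Y+.18)<.15)
  rect(J&(abs(Z-.128)<.005),'keeper')
  rect(J&(Z>.006),'base')
  R=(abs(X-.52)<.15)&(abs(Y-.22)<.14)
  for nm,x,y,z in [('plate',.53,.235,.108),('short',.51,.17,.108),('low',.565,.30,.068)]:
    u=np.array([np.cos(-.25),np.sin(-.25)]); v=(X-x)*-u[1]+(Y-y)*u[0]
    rect(R&(abs(Z-z)<.005)&(abs(v)<.03),nm)
  rect(R&(Z>.004)&(Z<.02),'rackbase')
E
```

```text
top0 keeper 563 ((503.78564453125, -205.82162475585938), (158.97947692871094, 36.283206939697266), 3.1585135459899902) pca 3.47 z 0.1273
top0 base 3191 ((495.29486083984375, -184.50985717773438), (331.9571533203125, 279.55926513671875), 4.79932165145874) pca 6.57 z 0.0133
top0 plate 139 ((522.62158203125, 240.43994140625), (8.446131706237793, 148.64035034179688), 73.54862976074219) pca 163.77 z 0.108
top0 short 90 ((504.0692138671875, 174.21170043945312), (8.849554061889648, 100.31968688964844), 73.74031829833984) pca 163.86 z 0.1077
top0 low 134 ((551.050048828125, 307.2818603515625), (9.282211303710938, 150.22885131835938), 73.73868560791016) pca 163.96 z 0.0674
top0 rackbase 2292 ((520.2259521484375, 220.90541076660156), (276.5393981933594, 298.0878601074219), 89.1608657836914) pca 173.49 z 0.0076
scene0 keeper 637 ((505.29400634765625, -210.10643005371094), (164.1210174560547, 35.27017593383789), 3.524259328842163) pca 3.61 z 0.1268
scene0 base 4185 ((463.0240478515625, -213.818603515625), (327.6005554199219, 205.2219696044922), 2.977365255355835) pca 11.68 z 0.0179
scene0 plate 119 ((524.744873046875, 240.97608947753906), (12.066998481750488, 149.7655029296875), 74.0011215209961) pca 163.85 z 0.1062
scene0 short 77 ((504.73626708984375, 171.00453186035156), (9.812026023864746, 100.15066528320312), 73.67854309082031) pca 164.2 z 0.1062
scene0 low 117 ((553.5515747070312, 307.3070068359375), (13.678872108459473, 151.4763641357422), 74.00335693359375) pca 164.03 z 0.0665
scene0 rackbase 1533 ((520.4698486328125, 211.72412109375), (244.97647094726562, 285.25128173828125), 85.99066925048828) pca 46.16 z 0.0072
```

```bash
cat >> h.py <<'E'
JIG=dict(o=np.array([0.504,-0.210]),a=np.radians(3.5),stop=0.080)
def jw(p,J=None):
    J=J or JIG; p=np.atleast_2d(p)/1000.; c,s=np.cos(J['a']),np.sin(J['a'])
    return np.c_[J['o'][0]+c*p[:,0]-s*p[:,1],J['o'][1]+s*p[:,0]+c*p[:,1],p[:,2]]
def wj(P,J=None):
    J=J or JIG; c,s=np.cos(J['a']),np.sin(J['a']); d=P[...,:2]-J['o']
    return np.stack([c*d[...,0]+s*d[...,1],-s*d[...,0]+c*d[...,1],P[...,2]],-1)*1000
def box(x0,x1,y0,y1,z0,z1):
    v=np.array([[x,y,z] for x in(x0,x1) for y in(y0,y1) for z in(z0,z1)],float)
    return [(v[i],v[j]) for i in range(8) for j in range(i) if bin(i^j).count('1')==1]
def overlay(c,segs,crop,sc,f,J=None,extra=()):
    x0,y0,x1,y1=crop
    im=cv2.resize(np.ascontiguousarray(c['frame'][y0:y1,x0:x1,::-1]),None,fx=sc,fy=sc,interpolation=cv2.INTER_CUBIC)
    for L,col in [(segs,(0,0,255)),(extra,(0,255,0))]:
      for a,b in L:
        p=proj(c,jw(np.array([a,b]),J) if L is segs else np.array([a,b]))
        q=((p-[x0,y0]+.5)*sc).round().astype(int); cv2.line(im,tuple(map(int,q[0])),tuple(map(int,q[1])),col,1,cv2.LINE_AA)
    cv2.imwrite(f'pics/{f}.png',im)
def jsegs(st): 
    S=box(-80,80,-14,20,116,128)+box(st,st+18,0,50,12,46)
    b=box(-120,120,-75,75,0,12); S+=b
    for x in(-55,55): 
        for dx in(-6,6): S.append((np.array([x+dx,11.5,12.]),np.array([x+dx,66.2,77.])))
    return S
E
python3 - <<'E'
from h import *
t=load('top0'); s=load('scene0')
# base extent along y not necessarily centred: check base from cloud in jig frame
for c in (t,s):
    W=cloud(c); P=wj(W)
    m=(abs(P[...,0])<170)&(abs(P[...,1])<130)
    g=m&(abs(P[...,2]-12)<4)
    print('base',[np.round(np.percentile(P[g][:,i],[.5,2,98,99.5]),1) for i in (0,1)])
    g=m&(P[...,0]>55)&(P[...,1]>0)&(P[...,1]<60)&(abs(P[...,2]-46)<5)
    print('stop top',[np.round(np.percentile(P[g][:,i],[1,5,50,95,99]),1) for i in (0,1,2)])
overlay(t,jsegs(80),(295,165,365,250),6.8,'ovt'); overlay(s,jsegs(80),(140,180,240,280),5.8,'ovs')
E
```

```text
base [array([-119. , -116.9,  116.8,  119.3]), array([-53.2, -51.6,  94.6,  96.1])]
stop top [array([ 57.4,  83.8,  92.1, 100.6, 101.2]), array([ 2.8,  6.2, 20.9, 49.3, 50.5]), array([41.8, 42.8, 45.4, 49.1, 50. ])]
base [array([-116.7, -108.3,  120.1,  121.6]), array([-57.9, -56.1,  89.9,  91.8])]
stop top [array([ 55.7,  58.5,  94.4, 103.1, 103.8]), array([ 1.4,  3.4, 25.4, 48.6, 58.5]), array([41.5, 42. , 44.9, 50.1, 50.6])]
```

View pics/ovt.png

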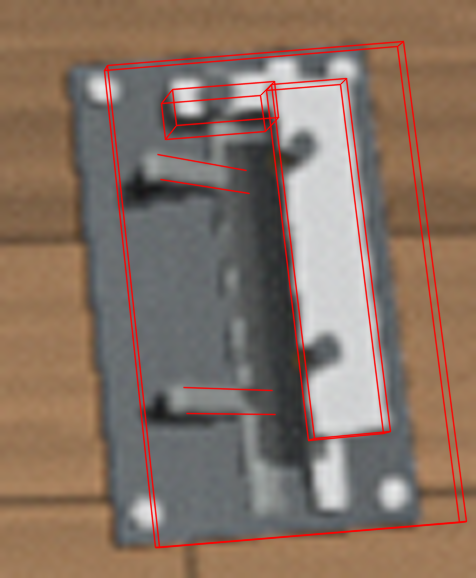

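View pics/ovs.png

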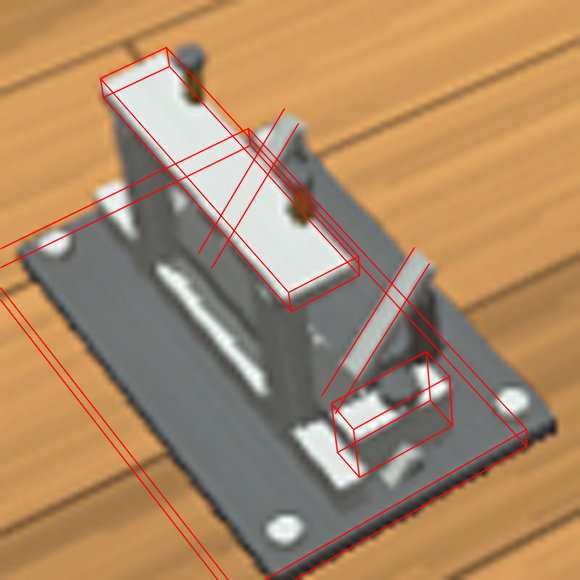

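```bash
python3 - <<'E'
from h import *
c=load('wrist0'); print(np.round(c['R'],3), c['cx'],c['cy'])
W=cloud(c)
for uv in [(256,192),(256,20),(20,100),(490,100),(256,330)]: print(uv,np.round(W[uv[1],uv[0]],3))
E
```

```text
[[ 0.407  0.914 -0.002]
 [ 0.866 -0.385  0.32 ]
 [ 0.292 -0.132 -0.947]] 259.45143875572234 192.28708908713907
(256, 192) [ 0.312  0.594 -0.001]
(256, 20) [ 0.13   0.676 -0.001]
(20, 100) [ 0.09   0.382 -0.001]
(490, 100) [ 0.416  1.096 -0.3  ]
(256, 330) [0.515 0.503 0.001]
```

Request:
jog_arm --commands "0.04 -0.06 0.05 0 0 0.05; 0.08 -0.12 0.08 0 0 0.1; 0.10 -0.18 0.08 0 0 0.15; 0.12 -0.24 0.08 0 0 0.2; 0.14 -0.30 0.08 0 0 0.25; 0.16 -0.36 0.08 0 0 0.3; 0.18 -0.42 0.08 0 0 0.35; 0.20 -0.48 0.08 0 0 0.4; 0.21 -0.54 0.08 0 0 0.44; 0.22 -0.60 0.08 0 0 0.48; 0.23 -0.65 0.08 0 0 0.48; 0.235 -0.69 0.08 0 0 0.48; 0.235 -0.70 0.08 0 0 0.48; 0.235 -0.70 0.08 0 0 0.48; 0.235 -0.70 0.08 0 0 0.48" --gripper 45

```text
time: 3.12
eef_pos: [0.51, -0.0822, 0.3114]
tcp_rot: [-0.031, 1.0, 0.0, 0.0]
contact_force: [-0.7, -0.0, 0.1]
opening: 0.447
```

```bash
python3 - <<'E'
from h import *
c=shot('wrist','wj'); print(np.round(get_state()['qpos'],2),get_state()['dq'].max(), np.round(get_state()['tcp_rot'],4))
W=cloud(c); P=wj(W)
for nm,lo,hi,z in [('base',(-130,-70),(130,110),12),('keeper',(-90,-25),(90,30),128),('stop',(60,-10),(120,60),46),('backbar',(-110,-25),(110,12),32)]:
    g=(P[...,0]>lo[0])&(P[...,0]<hi[0])&(P[...,1]>lo[1])&(P[...,1]<hi[1])&(abs(P[...,2]-z)<3)
    print(nm,g.sum(),[np.round(np.percentile(P[g][:,i],[.5,5,50,95,99.5]),1) for i in (0,1,2)])
overlay(c,[],(0,0,512,384),1.5,'wjc')
E
```

```text
[-0.36 -0.12  1.87  0.    1.4  -1.99] 0.0054961531867253706 [-3.120e-02  9.995e-01  2.000e-04  1.000e-04]
base 8891 [array([-118.8, -114.1,  -28.2,   95.9,  119.7]), array([-52.6, -28.1,  51.3,  90.3,  93.7]), array([ 9.9, 10.7, 12.2, 13.7, 14.7])]
keeper 4048 [array([-79. , -73.3,  -8.5,  71.6,  79.7]), array([-14.4, -12.8,   1.7,  18.1,  19.5]), array([125.6, 126.8, 128.2, 129.4, 130.1])]
stop 328 [array([ 60.7,  84.3,  91.2, 101.8, 102.7]), array([-1.5,  0.4, 17.4, 47.3, 48.8]), array([43.1, 43.6, 46.2, 47.5, 48.4])]
backbar 847 [array([-108.5, -104.8,  -24.8,   85.8,  108.4]), array([-14.5, -12.3,  -4.9,  -0.5,   8.1]), array([29.2, 30.2, 32.1, 33.8, 34.6])]
```

View pics/wjc.png

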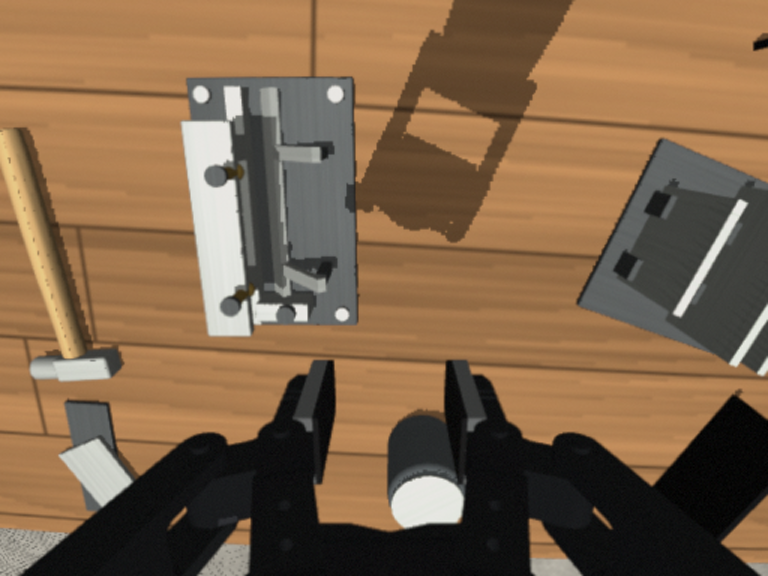

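```bash
sed -i 's/-120,120,-75,75,0,12/-120,120,-55,95,0,12/' h.py; python3 - <<'E'
from h import *
c=load('wj'); S=jsegs(84)+box(-110,110,-12,0,12,32)
overlay(c,S,(115,40,245,230),3.1,'wjo')
# yaw check from edges
P=wj(cloud(c))
g=(abs(P[...,0])<75)&(P[...,1]>-25)&(P[...,1]<30)&(abs(P[...,2]-128)<3)
Q=P[g]
for lo in range(-75,75,25):
    q=Q[(Q[:,0]>=lo)&(Q[:,0]<lo+25)]; print(lo,np.round([q[:,1].min(),q[:,1].max()],1))
E
```

```text
-75 [-15.5  19.8]
-50 [-15.   20.4]
-25 [-14.5  19.2]
0 [-14.4  18.7]
25 [-14.6  19.7]
50 [-14.6  18.9]
```

View pics/wjo.png

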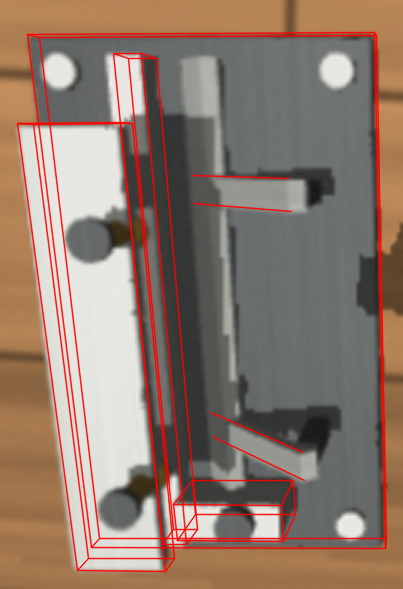

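Request:
jog_arm --commands "0 0 0 -0.17 -0.01 0; 0 0 -0.03 -0.35 -0.02 0; 0 0 -0.06 -0.52 -0.032 0; 0 0 -0.10 -0.70 -0.043 0; 0 0 -0.10 -0.70 -0.043 0; 0 0 -0.10 -0.70 -0.043 0"

```text
time: 3.92
eef_pos: [0.5112, -0.083, 0.2133]
tcp_rot: [-0.029, 0.939, -0.343, 0.012]
contact_force: [-0.1, -0.7, 0.7]
opening: 0.45
```

```bash
python3 - <<'E'
from h import *
from scipy.spatial.transform import Rotation as R
s=get_state(); print(np.round(s['qpos'],3)); M=R.from_quat(s['tcp_rot']).as_matrix(); print(np.round(M,3)); print(np.round(s['contact_force'],2))
E
```

```text
[-0.047 -0.008  2.052 -0.78   1.145 -1.325]
[[-0.998 -0.045  0.042]
 [-0.062  0.763 -0.643]
 [-0.003 -0.644 -0.765]]
[-0.11 -0.68  0.74]
```

```bash
cat >> h.py <<'E'
from scipy.spatial.transform import Rotation as R
def target(yaw_y,lean=0.0,axis_yaw=np.radians(3.5)):
    # tool down with tool y at world yaw; then lean about jig x (negative leans top to +y)
    c,s=np.cos(yaw_y),np.sin(yaw_y)
    y=np.array([c,s,0]); z=np.array([0,0,-1.]); x=np.cross(y,z)
    r=R.from_matrix(np.c_[x,y,z])
    return R.from_rotvec(-lean*np.array([np.cos(axis_yaw),np.sin(axis_yaw),0]))*r
def turn(rt,r0=None):
    r0=r0 or R.from_quat(get_state()['tcp_rot']); return np.round((rt*r0.inv()).as_rotvec(),4)
E
python3 - <<'E'
from h import *
print(turn(target(np.radians(73.8))))
E
```

```text
[ 0.6997 -0.0746 -0.3295]
```

Request:
jog_arm --commands "0 0.03 0.04 0.14 -0.015 -0.066; 0.003 0.09 0.07 0.28 -0.03 -0.132; 0.006 0.15 0.07 0.42 -0.045 -0.2; 0.01 0.21 0.07 0.56 -0.06 -0.264; 0.013 0.27 0.07 0.7 -0.0746 -0.3295; 0.013 0.324 0.07 0.7 -0.0746 -0.3295; 0.013 0.324 0.07 0.7 -0.0746 -0.3295; 0.013 0.324 0.07 0.7 -0.0746 -0.3295"

```text
time: 4.92
eef_pos: [0.5244, 0.2399, 0.2844]
tcp_rot: [0.141, 0.99, 0.001, 0.001]
contact_force: [-0.3, 0.2, 0.6]
opening: 0.45
```

```bash
python3 - <<'E'
from h import *
c=shot('wrist','wr'); s=get_state(); print(np.round(s['eef_pos'],4),turn(target(np.radians(73.8))),np.round(s['qpos'],2))
W=cloud(c)
ang=np.radians(-16.2); u=np.array([np.cos(ang),np.sin(ang)]); n=np.array([-u[1],u[0]])
d=W[...,:2]-np.array([.523,.2405]); a=d@u; b=d@n
g=(abs(b)<12e-3)&(abs(a)<.09)&(abs(W[...,2]-.108)<.005)
for lo in np.arange(-.08,.08,.02):
    k=g&(a>=lo)&(a<lo+.02)
    if k.sum()>5: print(round(lo,2),k.sum(),np.round(np.percentile(b[k],[2,50,98])*1000,1))
print('a',np.round(np.percentile(a[g],[.5,99.5])*1000,1),'z',np.median(W[g][:,2]))
pl=[(np.array([*(np.array([.523,.2405])+i*u+j*n),.108]),np.array([*(np.array([.523,.2405])+k*u+l*n),.108])) for i,j,k,l in [(-.075,-.004,.075,-.004),(-.075,.004,.075,.004),(-.075,-.004,-.075,.004),(.075,-.004,.075,.004)]]
overlay(c,[],(0,0,512,384),1.5,'wro',extra=pl)
E
```

```text
[0.5242 0.2395 0.2837] [-0.0012  0.0009  0.0007] [ 0.25  0.03  1.77  0.    1.34 -1.04]
-0.08 127 [-2.3  0.7  4.8]
-0.06 160 [-2.3  1.3  4.9]
-0.04 150 [-2.4  1.3  5. ]
-0.02 148 [-2.4  0.8  5.1]
0.0 139 [-2.4  1.9  5.3]
0.02 122 [-2.4  2.   5.4]
0.04 115 [-1.3  2.1  5.5]
0.06 80 [-1.3  2.1  5.6]
a [-75.4  73.3] z 0.10829256242206509
```

View pics/wro.png

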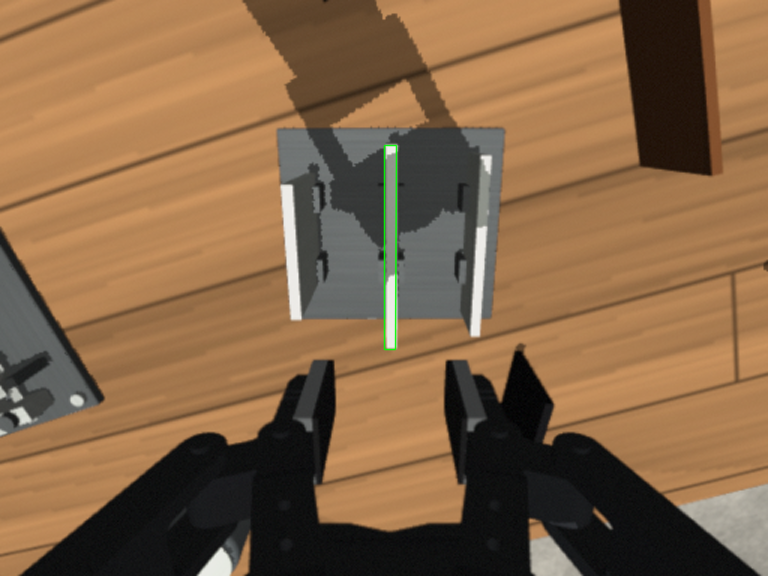

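The wanted plate is the rack's middle one at wrist (390,245). It is long like the right one at (480,245) and tall like the left one at (292,250). The black and brown boards lie outside the rack. I'm descending on the middle plate.

Request:
jog_arm --commands "-0.002 0.0015 -0.05 0 0 0; -0.002 0.0015 -0.1 0 0 0; -0.002 0.0015 -0.14 0 0 0; -0.002 0.0015 -0.165 0 0 0; -0.002 0.0015 -0.18 0 0 0; -0.002 0.0015 -0.195 0 0 0; -0.002 0.0015 -0.21 0 0 0; -0.002 0.0015 -0.21 0 0 0"

```text
time: 5.98
eef_pos: [0.5204, 0.2416, 0.0702]
tcp_rot: [0.141, 0.99, -0.001, -0.002]
contact_force: [-1.1, 0.6, -0.4]
opening: 0.452
```

Request:
jog_arm --commands "0 0 0 0 0 0; 0 0 0 0 0 0; 0 0 0 0 0 0; 0 0 0 0 0 0; 0 0 0 0 0 0; 0 0 0 0 0 0" --gripper 0 --grip_force 60

```text
time: 6.72
eef_pos: [0.5218, 0.2422, 0.0723]
tcp_rot: [0.141, 0.99, 0.0, -0.001]
contact_force: [-0.2, 0.4, 5.8]
opening: 0.086
```

Request:
jog_arm --commands "0 0 0.01 0 0 0; 0 0 0.03 0 0 0; 0 0 0.06 0 0 0; 0 0 0.10 0 0 0; 0 0 0.14 0 0 0; 0 0 0.16 0 0 0; 0 0 0.16 0 0 0"

```text
time: 7.6
eef_pos: [0.5217, 0.2419, 0.2331]
tcp_rot: [0.141, 0.99, 0.0, 0.0]
contact_force: [0.1, 0.7, -2.8]
opening: 0.087
```

```bash
python3 - <<'E'
from h import *
c=shot('scene','lift'); s=get_state(); print(np.round(s['eef_pos'],4),s['contact_force'],s['opening'])
overlay(c,[],(200,60,400,220),4,'liftc')
print(turn(target(np.radians(93.5),.70)), turn(target(np.radians(93.5),0)))
# lean pose TCP target
th=.70; 
def tcp(d,off,x): # d along slope from foot for plate bottom, off = gap from slope plane
    up=np.array([np.sin(th),np.cos(th)]); n=np.array([-np.cos(th),np.sin(th)])
    p=np.array([11.5,12])+(d+64.3)*up+(4+off)*n
    return np.round(jw([x,p[0],p[1]])[0],4)
for d,off,x in [(110,10,3),(60,6,3),(0,2,3),(0,0,9)]: print(d,off,x,tcp(d,off,x))
E
```

```text
[0.5207 0.2417 0.2309] [-0.08091453  0.50041485 -3.49549064] 0.08516558608970472
[-0.6982  0.0745  0.3307] [ 0.0009 -0.0034  0.3437]
110 10 3 [ 0.5001 -0.0969  0.1543]
60 6 3 [ 0.5019 -0.126   0.1135]
0 2 3 [ 0.504  -0.1616  0.065 ]
0 0 9 [ 0.5099 -0.1597  0.0638]
```

View pics/liftc.png

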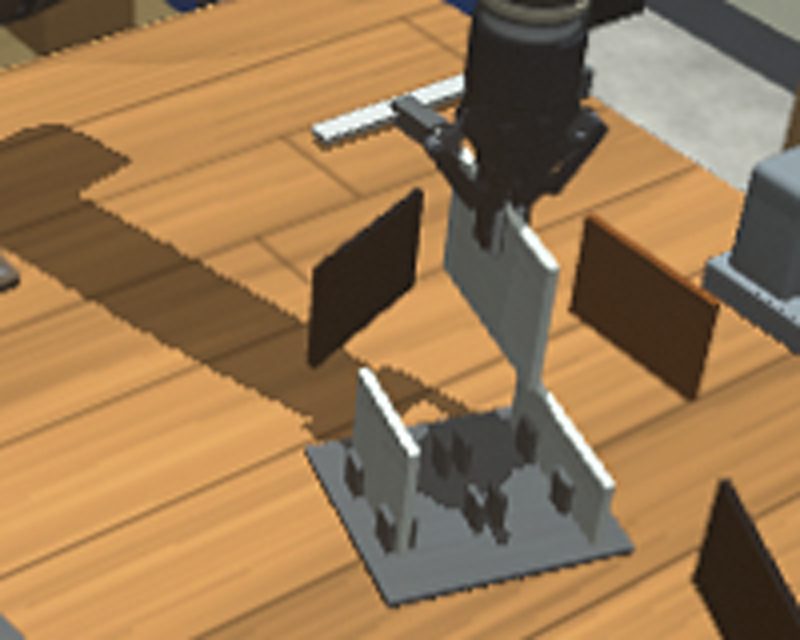

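Request:
jog_arm --commands "-0.003 -0.03 0.02 0 0 0; -0.006 -0.08 0.03 0 0 0.03; -0.009 -0.13 0.03 -0.1 0.01 0.06; -0.012 -0.18 0.03 -0.23 0.025 0.11; -0.016 -0.23 0.03 -0.37 0.04 0.176; -0.02 -0.28 0.01 -0.52 0.055 0.245; -0.0245 -0.32 0.0 -0.698 0.0745 0.3307; -0.0245 -0.33 -0.02 -0.698 0.0745 0.3307; -0.0245 -0.339 -0.05 -0.698 0.0745 0.3307; -0.0245 -0.339 -0.078 -0.698 0.0745 0.3307; -0.0245 -0.339 -0.078 -0.698 0.0745 0.3307; -0.0245 -0.339 -0.078 -0.698 0.0745 0.3307"

```text
time: 9.15
eef_pos: [0.4965, -0.097, 0.1531]
tcp_rot: [-0.029, 0.939, -0.342, 0.01]
contact_force: [0.1, -0.4, -2.3]
opening: 0.084
```

```bash
python3 - <<'E'
from h import *
s=get_state(); print(np.round(s['eef_pos'],4),s['contact_force'],s['opening'],turn(target(np.radians(93.5),.70)),np.round(s['qpos'],2))
c=shot('scene','lean0'); W=cloud(c)
overlay(c,[],(120,130,280,290),3.7,'lean0c')
c=shot('top','lean0t')
overlay(c,[],(250,140,400,260),5,'lean0tc')
E
```

```text
[ 0.4965 -0.097   0.1531] [ 0.08315829 -0.39932596 -2.33952614] 0.08403620572040901 [-0.0009 -0.0008 -0.0006] [-0.08  0.04  2.13 -0.83  1.04 -1.25]
```

View pics/lean0c.png

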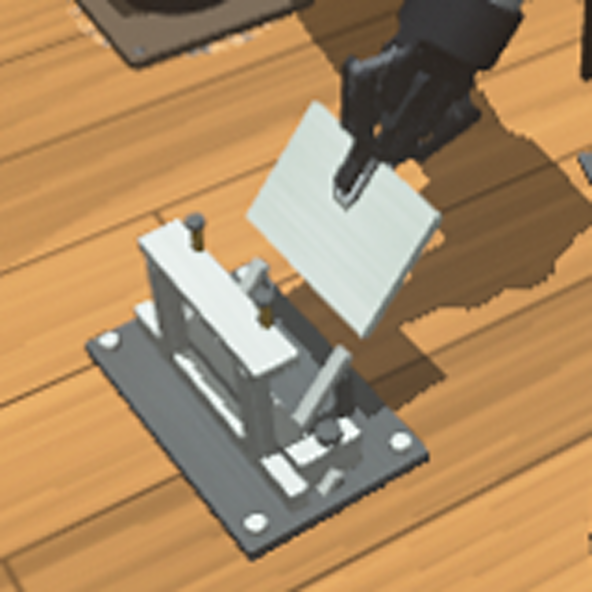

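View pics/lean0tc.png

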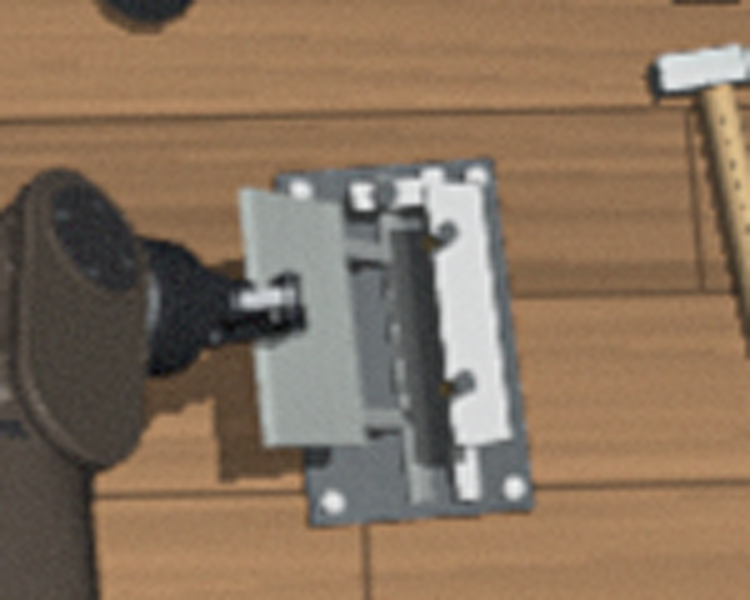

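```bash
cat >> h.py <<'E'
def slope(P): # jig mm -> (x, d along slope, off from slope plane)
    th=.70; y=P[...,1]-11.5; z=P[...,2]-12
    return np.stack([P[...,0],y*np.sin(th)+z*np.cos(th),-y*np.cos(th)+z*np.sin(th)],-1)
E
python3 - <<'E'
from h import *
for n in ('lean0','lean0t'):
    c=load(n); S=slope(wj(cloud(c)))
    g=(abs(S[...,0])<95)&(S[...,1]>95)&(S[...,1]<225)&(S[...,2]>8)&(S[...,2]<30)&(np.abs(c['frame'].astype(int).ptp(2) if False else np.ptp(c['frame'].astype(int),axis=2))<25)&(c['frame'].mean(2)>110)
    Q=S[g]; A=np.c_[Q[:,:2],np.ones(len(Q))]; k=np.linalg.lstsq(A,Q[:,2],rcond=None)[0]
    print(n,len(Q),'plane',np.round(k,4),'x',np.round(np.percentile(Q[:,0],[.5,2,98,99.5]),1),'d',np.round(np.percentile(Q[:,1],[.5,2,98,99.5]),1), 'off',np.median(Q[:,2]))
E
```

```text
lean0 1597 plane [-4.0000e-03  6.2000e-03  1.5748e+01] x [-72.1 -68.2  75.7  76.8] d [108.4 110.  207.4 208.4] off 16.71472005570528
lean0t 849 plane [-7.00000e-04 -1.03000e-02  1.70988e+01] x [-71.8 -71.4  73.4  75.4] d [110.7 113.4 211.8 213.2] off 15.546375454727297
```

Request:
jog_arm --commands "0.0006 -0.010 -0.0128 0 0 0; 0.0012 -0.020 -0.0256 0 0 0; 0.0018 -0.030 -0.0385 0 0 0; 0.0024 -0.039 -0.050 0 0 0; 0.003 -0.047 -0.061 0 0 0; 0.0034 -0.053 -0.069 0 0 0; 0.0037 -0.059 -0.077 0 0 0; 0.0039 -0.0631 -0.0828 0 0 0; 0.0039 -0.0631 -0.0828 0 0 0; 0.0039 -0.0631 -0.0828 0 0 0"

```text
time: 10.5
eef_pos: [0.5008, -0.1602, 0.0708]
tcp_rot: [-0.029, 0.939, -0.342, 0.011]
contact_force: [-0.2, 0.1, -3.2]
opening: 0.085
```

```bash
python3 - <<'E'
from h import *
s=get_state(); print(np.round(s['eef_pos'],4),s['contact_force'],s['opening'],turn(target(np.radians(93.5),.70)),slope(wj(s['eef_pos'])))
c=shot('scene','lean1'); 
overlay(c,[],(120,150,260,290),4.1,'lean1c')
E
```

```text
[ 0.5008 -0.1602  0.0708] [-0.23379884  0.12405073 -3.20693943] 0.08510527435249023 [-0.0005  0.0008 -0.0006] [-0.19557316 69.77000221  8.48820686]
```

View pics/lean1c.png

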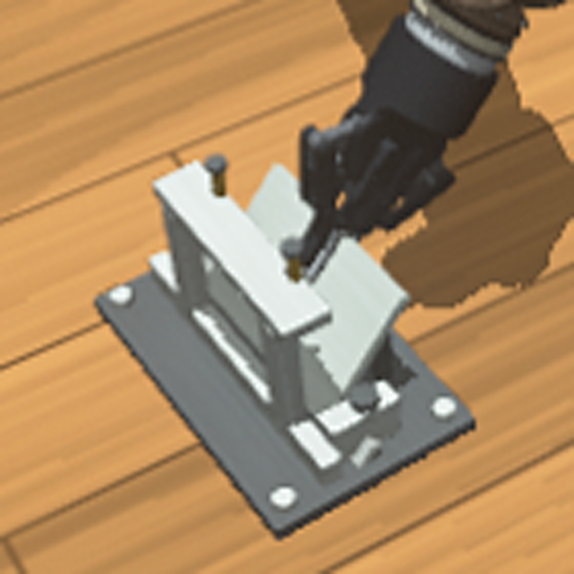

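Request:
jog_arm --commands "0 -0.0005 -0.002 0 0 0; 0 -0.001 -0.004 0 0 0; 0 -0.001 -0.0055 0 0 0; 0 -0.001 -0.0055 0 0 0"

```text
time: 11.05
eef_pos: [0.5004, -0.1612, 0.0649]
tcp_rot: [-0.029, 0.939, -0.342, 0.011]
contact_force: [-0.1, -0.1, -2.3]
opening: 0.082
```

Request:
jog_arm --commands "0.002 0.0001 0 0 0 0; 0.004 0.0002 0 0 0 0; 0.006 0.0004 0 0 0 0; 0.006 0.0004 0 0 0 0"

```text
time: 11.55
eef_pos: [0.5067, -0.1608, 0.0651]
tcp_rot: [-0.029, 0.939, -0.342, 0.011]
contact_force: [-0.2, -0.3, -3.1]
opening: 0.083
```

Request:
jog_arm --commands "0.001 0 0 0 0 0; 0.002 0 0 0 0 0; 0.002 0 0 0 0 0"

```text
time: 11.92
eef_pos: [0.5085, -0.1608, 0.065]
tcp_rot: [-0.029, 0.939, -0.342, 0.011]
contact_force: [0.1, 0.1, -3.3]
opening: 0.087
```

Request:
jog_arm --commands "0.001 0 0 0 0 0; 0.0015 0 0 0 0 0; 0.002 0 0 0 0 0"

```text
time: 12.3
eef_pos: [0.509, -0.1609, 0.0647]
tcp_rot: [-0.028, 0.939, -0.343, 0.009]
contact_force: [-5.5, 2.1, 0.5]
opening: 0.086
```

Request:
jog_arm --commands "-0.0005 -0.0007 -0.001 0 0 0; -0.0005 -0.0013 -0.002 0 0 0; -0.0005 -0.0013 -0.002 0 0 0"

```text
time: 12.68
eef_pos: [0.509, -0.1618, 0.0637]
tcp_rot: [-0.028, 0.939, -0.343, 0.009]
contact_force: [-8.0, 5.6, 5.6]
opening: 0.086
```

```bash
python3 - <<'E'
from h import *
s=get_state(); print(slope(wj(s['eef_pos'])),s['contact_force'],s['wrist_torque'])
c=shot('wrist','w2'); overlay(c,[],(0,0,512,384),1.5,'w2c')
c=shot('scene','lean2'); S=slope(wj(cloud(c)))
g=(abs(S[...,0]-10)<75)&(S[...,1]>40)&(S[...,1]<115)&(S[...,2]>0)&(S[...,2]<20)&(np.ptp(c['frame'].astype(int),axis=2)<25)&(c['frame'].mean(2)>110)
Q=S[g]; k=np.linalg.lstsq(np.c_[Q[:,:2],np.ones(len(Q))],Q[:,2],rcond=None)[0]; print(np.round(k,4),np.median(Q,0),np.percentile(Q[:,1],[98,99.5]))
overlay(c,[],(120,150,260,290),4.1,'lean2c')
E
```

```text
[ 7.89526799 62.92458067  5.49018788] [-7.97982599  5.62627805  5.60564196] [ 0.54229472  0.93685513 -0.78322461]
[-8.30000e-03 -1.71000e-02  1.06533e+01] [43.33047377 76.36025659  9.25151186] [97.3854792  97.94824917]
```

View pics/w2c.png

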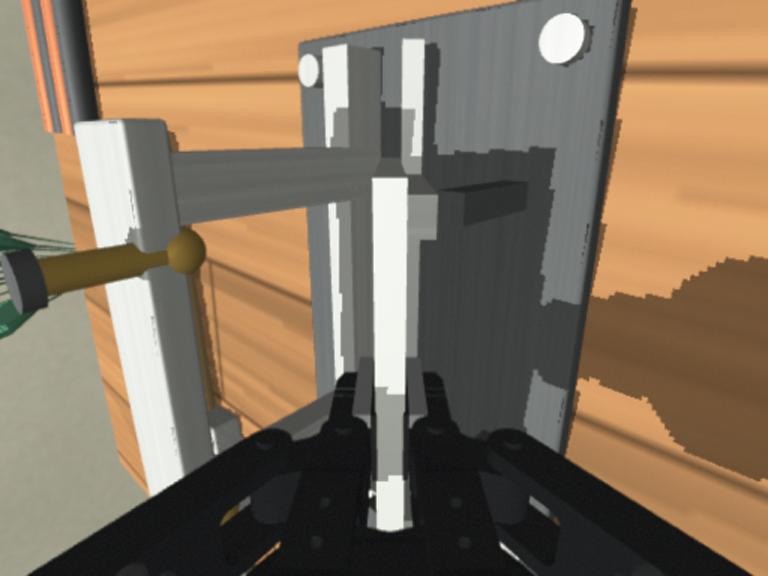

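View pics/lean2c.png

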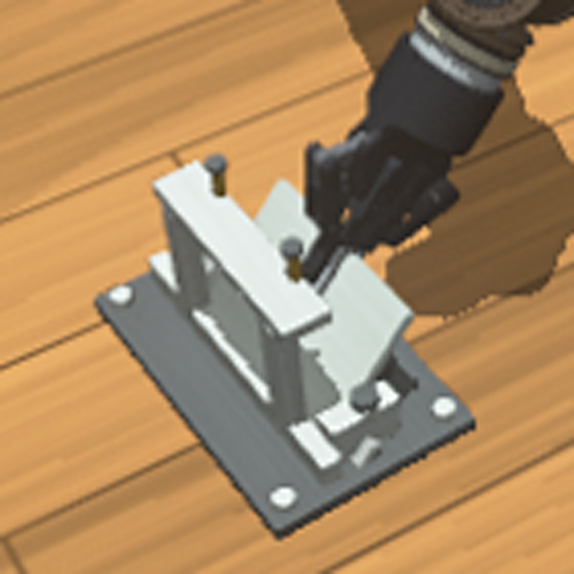

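Request:
jog_arm --commands "-0.0005 0.001 -0.001 0 0 0; -0.0005 0.001 -0.001 0 0 0"

```text
time: 13.02
eef_pos: [0.509, -0.1616, 0.0635]
tcp_rot: [-0.028, 0.939, -0.344, 0.01]
contact_force: [-6.9, 3.1, 5.9]
opening: 0.088
```

Request:
jog_arm --commands "0 0 0 0 0 0; 0 0 0 0 0 0; 0 0 0 0 0 0; 0 0 0 0 0 0" --gripper 33

```text
time: 13.52
eef_pos: [0.5098, -0.1612, 0.0622]
tcp_rot: [-0.029, 0.939, -0.342, 0.011]
contact_force: [-0.0, 0.2, -0.2]
opening: 0.332
```

```bash
python3 - <<'E'
from h import *
s=get_state(); print(s['eef_pos'],slope(wj(s['eef_pos'])),s['contact_force'],s['opening'])
c=shot('wrist','w3'); overlay(c,[],(0,0,512,384),1.5,'w3c')
E
```

```text
[ 0.50979197 -0.16119609  0.06217129] [ 8.76057569 62.11852451  4.12969319] [-0.03216657  0.15714173 -0.21346971] 0.33218098552473224
```

View pics/w3c.png

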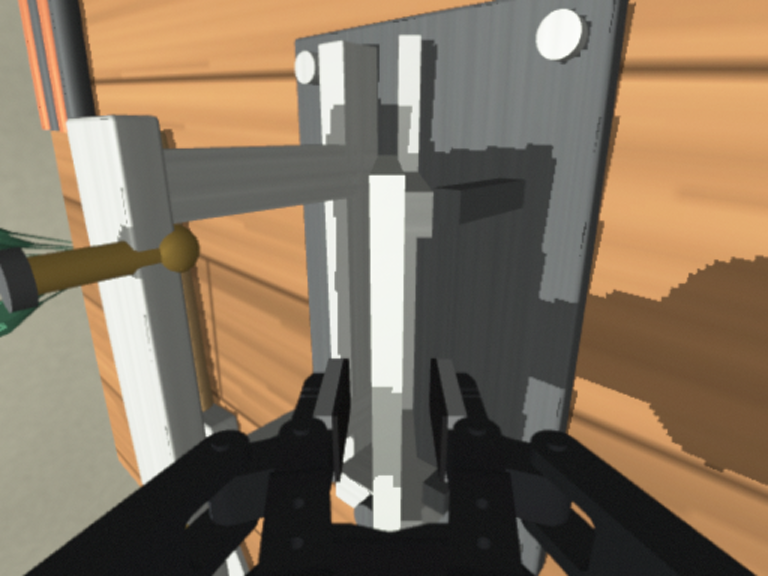

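Request:
jog_arm --commands "-0.0003 0.005 0.006 0 0 0; -0.0008 0.0129 0.0153 0 0 0; -0.0016 0.0257 0.0306 0 0 0; -0.0024 0.0386 0.046 0 0 0; -0.0028 0.045 0.0535 0 0 0; -0.0028 0.045 0.0535 0 0 0"

```text
time: 14.32
eef_pos: [0.5073, -0.1155, 0.1167]
tcp_rot: [-0.029, 0.939, -0.343, 0.012]
contact_force: [0.0, -0.2, 0.9]
opening: 0.33
```

```bash
python3 - <<'E'
from h import *
s=get_state(); print(s['eef_pos'],slope(wj(s['eef_pos'])),s['contact_force'])
for n in('scene','top'):
  c=shot(n,'lean3'+n); S=slope(wj(cloud(c)))
  g=(abs(S[...,0]-10)<85)&(S[...,1]>50)&(S[...,1]<110)&(S[...,2]>0)&(S[...,2]<20)&(np.ptp(c['frame'].astype(int),axis=2)<25)&(c['frame'].mean(2)>110)
  Q=S[g]; k=np.linalg.lstsq(np.c_[Q[:,:2],np.ones(len(Q))],Q[:,2],rcond=None)[0]; print(n,np.round(k,4),np.median(Q,0),np.percentile(Q[:,1],[98,99.5]),np.percentile(Q[:,0],[.5,99.5]))
overlay(load('lean3scene'),[],(120,150,260,290),4.1,'lean3c')
E
```

```text
[ 0.50731687 -0.11545145  0.11665639] [  9.08273008 133.30290518   4.1922187 ] [ 0.01267317 -0.23981835  0.86782234]
scene [ 1.80000e-03 -2.23000e-02  1.05411e+01] [29.37724864 80.22544078  8.9811897 ] [98.06027359 98.30980999] [-62.6218069   85.31365774]
top [ 2.300e-03 -4.220e-02  9.963e+00] [ 8.30158464 81.07214116  6.89521379] [102.03636363 102.91734508] [-64.32283458  83.45409559]
```

View pics/lean3c.png

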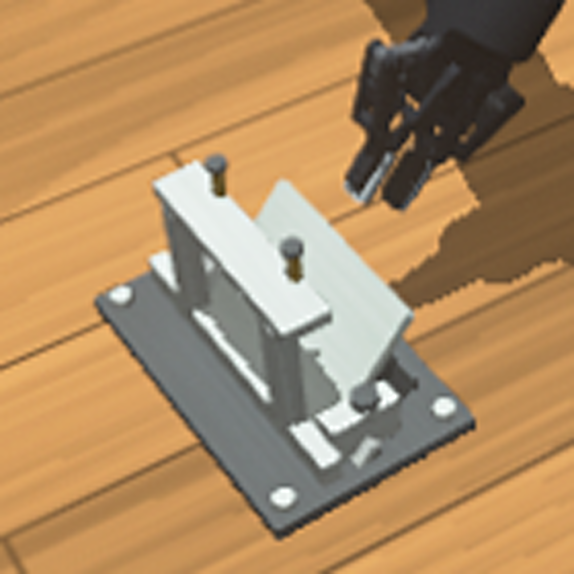

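Request:
jog_arm --commands "-0.003 0.01 -0.009 0 0 0; -0.0063 0.0211 -0.018 0 0 0; -0.0063 0.0211 -0.018 0 0 0; -0.0063 0.0211 -0.018 0 0 0; -0.0058 0.013 -0.028 0 0 0; -0.0053 0.005 -0.0375 0 0 0; -0.0048 -0.003 -0.047 0 0 0; -0.0043 -0.0116 -0.057 0 0 0; -0.0043 -0.0116 -0.057 0 0 0" --gripper 0

```text
time: 15.55
eef_pos: [0.5014, -0.1284, 0.0573]
tcp_rot: [-0.029, 0.939, -0.342, 0.009]
contact_force: [-0.5, 0.2, 0.5]
opening: -0.0
```

```bash
python3 - <<'E'
from h import *
s=get_state(); print(s['eef_pos'],wj(s['eef_pos']),slope(wj(s['eef_pos'])),s['contact_force'],s['opening'])
c=shot('wrist','w4'); overlay(c,[],(0,0,512,384),1.5,'w4c')
c=shot('scene','s4'); overlay(c,[],(120,150,260,290),4.1,'s4c')
E
```

```text
[ 0.50144863 -0.12841575  0.05725304] [ 2.43398762 81.5878357  57.25303977] [  2.43398762  79.76325734 -24.45332494] [-0.46268276  0.16787669  0.51408264] -0.00013547309710356629
```

View pics/w4c.png

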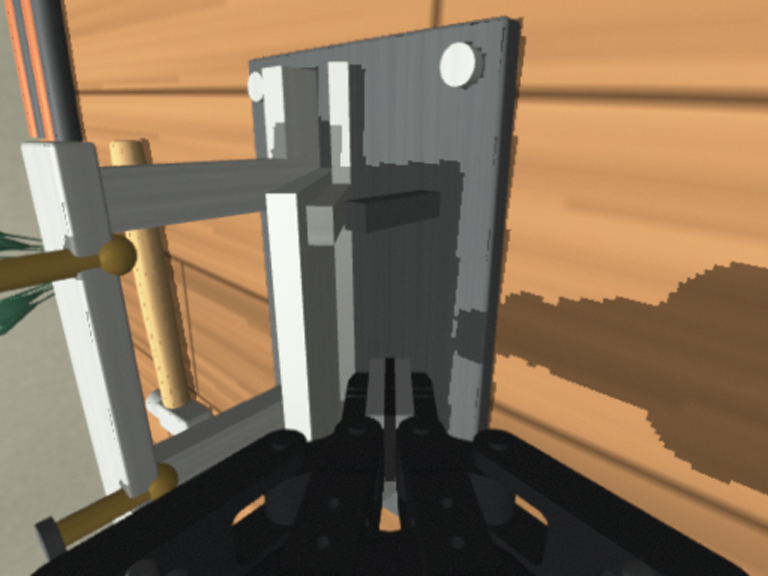

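View pics/s4c.png

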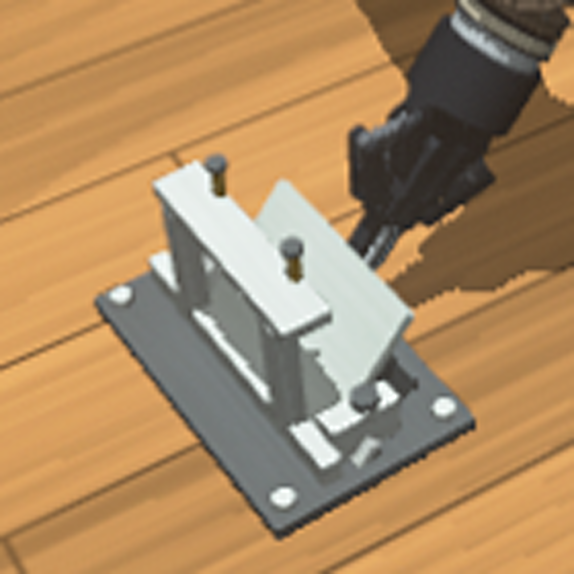

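Request:
jog_arm --commands "0.0003 -0.005 -0.006 -0.08 -0.005 0; 0.0003 -0.005 -0.006 -0.15 -0.009 0; 0.0006 -0.01 -0.002 -0.15 -0.009 0; 0.0009 -0.015 0.0015 -0.15 -0.009 0; 0.0012 -0.0196 0.0052 -0.15 -0.009 0; 0.0012 -0.0196 0.0052 -0.15 -0.009 0"

```text
time: 16.4
eef_pos: [0.5041, -0.1479, 0.0647]
tcp_rot: [-0.027, 0.911, -0.412, 0.013]
contact_force: [-0.6, 1.7, 0.0]
opening: -0.005
```

```bash
python3 - <<'E'
from h import *
s=get_state(); print(wj(s['eef_pos']),slope(wj(s['eef_pos'])),s['contact_force'],turn(target(np.radians(93.5),.85)))
c=shot('wrist','w5'); overlay(c,[],(0,0,512,384),1.5,'w5c')
E
```

```text
[ 3.89437592 62.01203969 64.66817258] [ 3.89437592 72.82358971 -4.70397059] [-0.5990968   1.67477901  0.02659834] [-0.0008  0.0021  0.0004]
```

View pics/w5c.png

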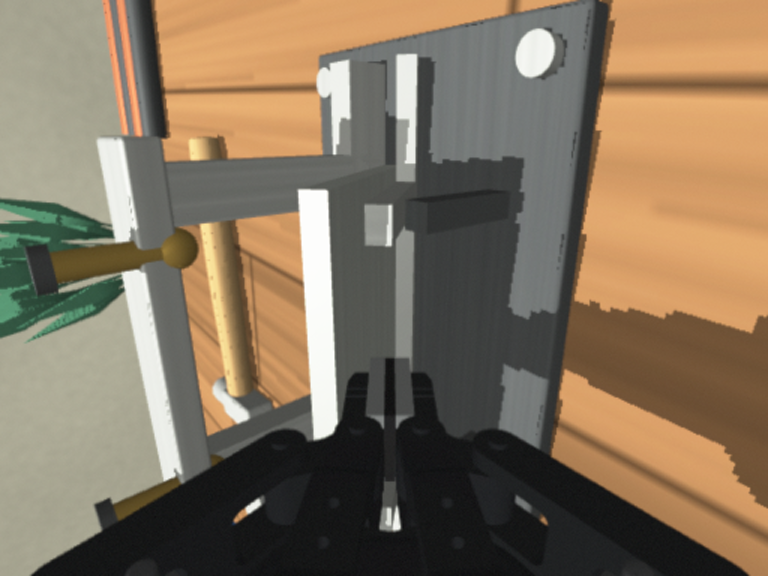

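Request:
jog_arm --commands "0.0003 -0.005 0.003 0 0 0; 0.0006 -0.010 0.0055 0 0 0; 0.0009 -0.015 0.008 0 0 0; 0.0012 -0.0195 0.0095 0 0 0; 0.0015 -0.024 0.011 0 0 0; 0.0017 -0.028 0.0122 0 0 0; 0.0017 -0.028 0.0122 0 0 0"

```text
time: 17.32
eef_pos: [0.5053, -0.1756, 0.076]
tcp_rot: [-0.028, 0.911, -0.412, 0.013]
contact_force: [-0.8, 0.9, 0.8]
opening: 0.001
```

```bash
python3 - <<'E'
from h import *
s=get_state(); print(wj(s['eef_pos']),slope(wj(s['eef_pos'])),s['contact_force'])
c=shot('wrist','w6'); overlay(c,[],(0,0,512,384),1.5,'w6c')
c=shot('scene','s6'); overlay(c,[],(120,150,260,290),4.1,'s6c')
E
```

```text
[ 3.39595452 34.20819248 76.04940044] [ 3.39595452 63.61670277 23.89357302] [-0.75089936  0.89776198  0.81193046]
```

View pics/w6c.png

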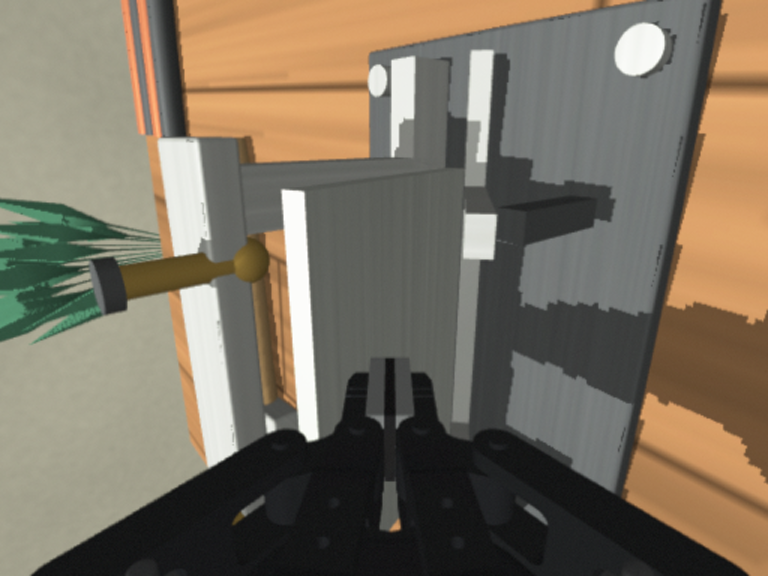

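View pics/s6c.png

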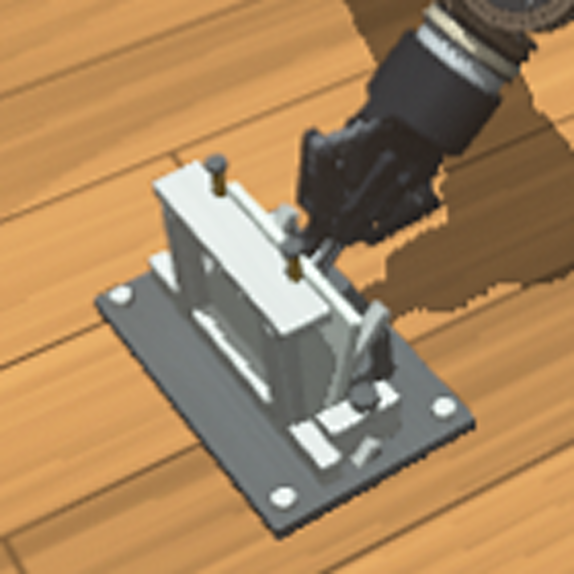

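Request:
jog_arm --commands "0.0003 -0.004 0.0012 0 0 0; 0.0005 -0.008 0.0022 0 0 0; 0.0007 -0.011 0.003 0 0 0; 0.0008 -0.014 0.0035 0 0 0; 0.001 -0.017 0.0038 0 0 0; 0.001 -0.017 0.0038 0 0 0"

```text
time: 18.18
eef_pos: [0.5063, -0.193, 0.0801]
tcp_rot: [-0.028, 0.91, -0.413, 0.012]
contact_force: [-0.7, 0.2, -0.4]
opening: 0.001
```

```bash
python3 - <<'E'
from h import *
s=get_state(); print(wj(s['eef_pos']),s['contact_force'])
c=shot('wrist','w7'); overlay(c,[],(0,0,512,384),1.5,'w7c')
E
```

```text
[ 3.30799692 16.86444043 80.10391326] [-0.69158072  0.15076417 -0.43721286]
```

View pics/w7c.png

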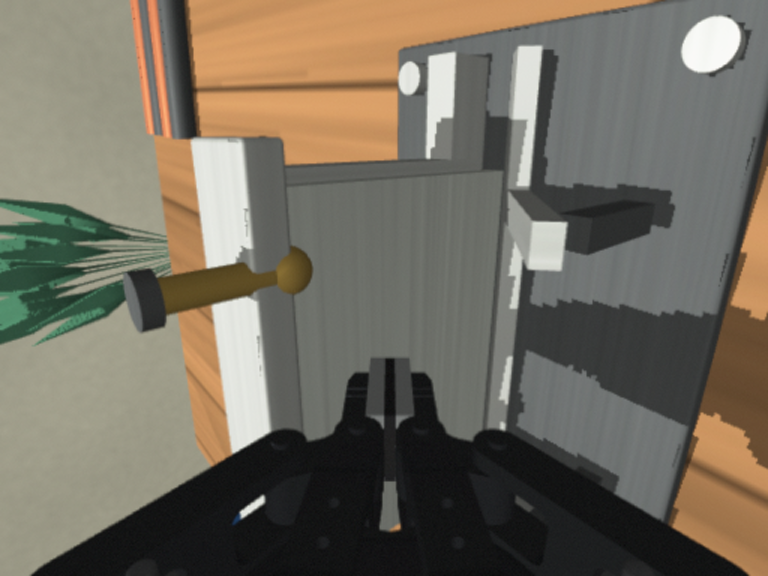

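Request:
jog_arm --commands "0.0001 -0.0015 0 0 0 0; 0.0002 -0.003 0 0 0 0; 0.0003 -0.0045 0 0 0 0; 0.0003 -0.0045 0 0 0 0"

```text
time: 18.73
eef_pos: [0.5066, -0.1969, 0.0798]
tcp_rot: [-0.028, 0.911, -0.412, 0.013]
contact_force: [-1.0, 0.3, -0.1]
opening: -0.002
```

Request:
jog_arm --commands "0.0001 -0.0015 0 0 0 0; 0.0002 -0.003 0 0 0 0; 0.0002 -0.004 0 0 0 0"

```text
time: 19.1
eef_pos: [0.5068, -0.199, 0.0796]
tcp_rot: [-0.028, 0.911, -0.411, 0.013]
contact_force: [-3.4, 17.9, 8.1]
opening: -0.003
```

```bash
python3 - <<'E'
from h import *
s=get_state(); print(wj(s['eef_pos']),s['contact_force'])
c=shot('wrist','w8'); overlay(c,[],(0,0,512,384),1.5,'w8c'); P=wj(cloud(c))
g=(P[...,0]>-70)&(P[...,0]<-15)&(abs(P[...,1]-8)<10)&(P[...,2]>50)&(P[...,2]<100)
Q=P[g]; k=np.linalg.lstsq(np.c_[Q[:,0],Q[:,2],np.ones(len(Q))],Q[:,1],rcond=None)[0]; print(len(Q),k,np.median(Q,0))
E
```

```text
[ 3.46727714 10.85077551 79.56767374] [-3.43474329 17.87730321  8.14198011]
8455 [ 0.06961545 -0.0279727  12.55999524] [-45.29055447   7.98776542  78.67039125]
```

View pics/w8c.png

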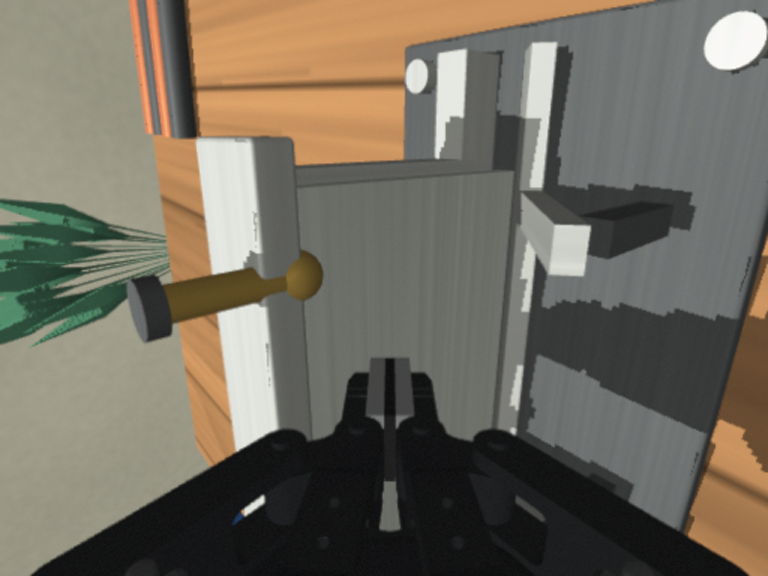

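```bash
python3 - <<'E'
from h import *
c=shot('scene','s8'); overlay(c,[],(140,160,250,270),5.3,'s8c')
P=wj(cloud(load('w8')))
for lo in range(-75,-10,10):
  for z0,z1 in((50,70),(85,103)):
    g=(P[...,0]>lo)&(P[...,0]<lo+10)&(abs(P[...,1]-8)<12)&(P[...,2]>z0)&(P[...,2]<z1); print(lo,z0,g.sum(),np.round(np.percentile(P[g][:,1],[10,50,90]),1))
E
```

```text
-75 50 375 [-1.3 -0.6  8.5]
-75 85 519 [-1.5 -0.5  7.5]
-65 50 546 [8.  8.7 9.2]
-65 85 757 [6.9 7.6 8.3]
-55 50 526 [7.9 8.7 9.3]
-55 85 717 [6.9 7.6 8.2]
-45 50 490 [8.  8.6 9.2]
-45 85 662 [6.9 7.6 8.2]
-35 50 457 [8.  8.6 9.2]
-35 85 626 [6.8 7.5 8.1]
-25 50 436 [8.  8.5 9.1]
-25 85 582 [6.9 7.5 8.2]
-15 50 415 [7.9 8.5 9.1]
-15 85 672 [ 6.9  7.6 16.7]
```

View pics/s8c.png

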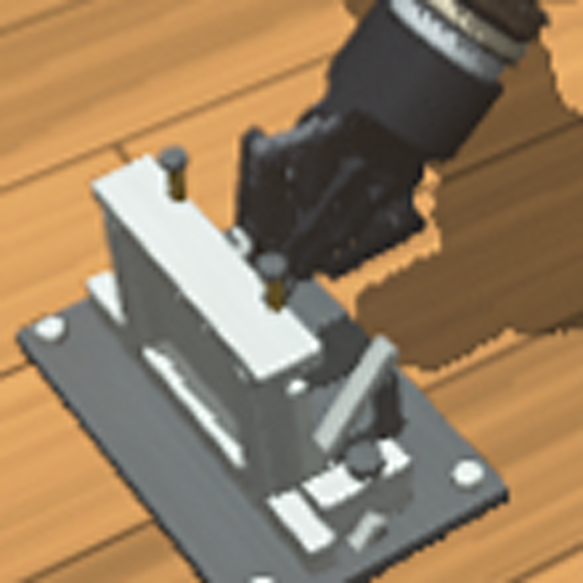

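Request:
jog_arm --commands "-0.0006 0.01 0 0 0 0; -0.0015 0.025 0 0 0 0; -0.003 0.05 0.015 0 0 0; -0.005 0.08 0.04 0 0 0; -0.007 0.11 0.08 0 0 0; -0.007 0.14 0.12 0 0 0; -0.007 0.14 0.12 0 0 0; -0.007 0.14 0.12 0 0 0"

```text
time: 20.2
eef_pos: [0.4993, -0.0605, 0.199]
tcp_rot: [-0.028, 0.911, -0.412, 0.012]
contact_force: [-0.2, -0.4, -0.5]
opening: 0.003
```

```bash
python3 - <<'E'
from h import *
s=get_state(); print(wj(s['eef_pos']),s['contact_force'],s['time'])
c=shot('wrist','w9'); overlay(c,[],(0,0,512,384),1.5,'w9c'); P=wj(cloud(c))
m=(abs(P[...,1]-8)<5)
g=m&(P[...,0]>-60)&(P[...,0]<75)&(P[...,2]>50)&(P[...,2]<104)
Q=P[g]; k=np.linalg.lstsq(np.c_[Q[:,0],Q[:,2],np.ones(len(Q))],Q[:,1],rcond=None)[0]; print(len(Q),np.round(k,4),np.median(Q,0))
for z0 in(55,65,75,85): 
    q=P[(abs(P[...,1]-8)<4)&(abs(P[...,2]-z0)<5)]; print(z0,np.round(np.percentile(q[:,0],[0,1,99,100]),1))
q=P[(P[...,0]>50)&(P[...,1]>15)&(P[...,1]<48)&(abs(P[...,2]-46)<4)]; print('stop',np.round(np.percentile(q[:,0],[1,5,95,99]),1) if len(q) else 0)
c=shot('scene','s9'); overlay(c,[],(140,160,250,270),5.3,'s9c')
c=shot('top','t9'); overlay(c,[],(150,150,420,260),2.9,'t9c')
E
```

```text
[  4.39723521 149.47021583 198.95094886] [-0.23941404 -0.40879176 -0.46903181] 20.2
4320 [-1.9000e-03 -4.3000e-03  9.9566e+00] [ 1.24364533  9.62151774 78.91838347]
55 [-65.9 -65.7  82.7  84.2]
65 [-65.9 -64.2  82.5  84.3]
75 [-65.5 -64.4  82.7  84.6]
85 [-65.7 -64.7  82.4  84.5]
stop [ 50.1  83.8 100.5 101.2]
```

View pics/w9c.png

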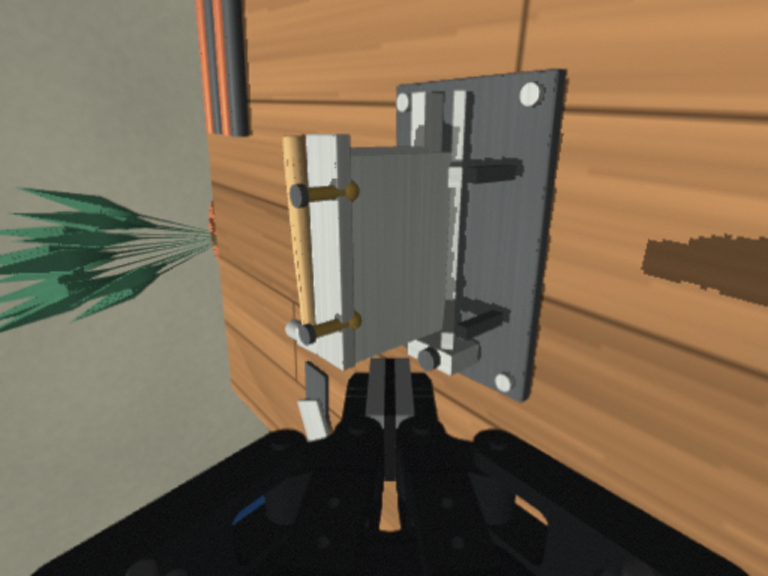

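View pics/s9c.png

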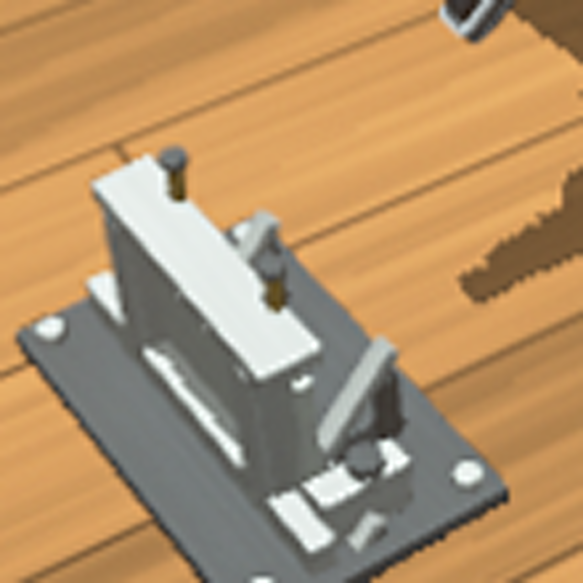

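View pics/t9c.png

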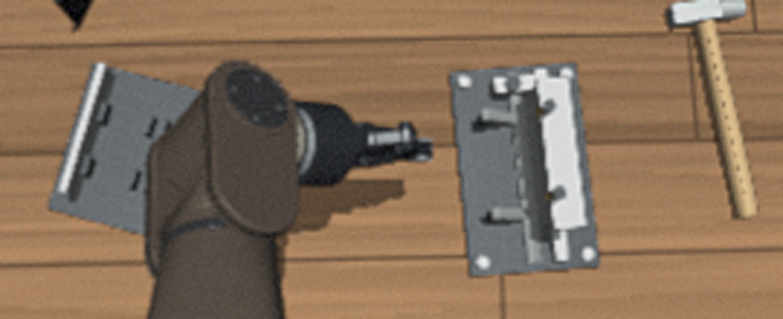

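```bash
python3 - <<'E'
from h import *
print(get_state()['time'], np.abs(get_state()['dq']).max()); print(ctrl.sign_off())
E
```

```text
20.35 0.004317527404055371
the job is handed in; nothing more can be done
None
```

The large plate is standing home in the jig, and I handed the job in at about 20 s of the 59 s; sign-off gives no verdict.

I took the plate from the rack's middle place and leaned it in the slot. I slid it along until it touched the end stop, with about 5 to 8 N showing at the wrist. I let go, then tipped it upright with the closed fingers held at a lean so they cleared the keeper bar. It snapped past both plungers and took an 18 N push as solid contact. I then backed the arm well clear.

**Last checks with the wrist camera:**
- **Upright:** the plate is upright and parallel to the posts within about 0.005 rad.
- **End stop:** the plate reaches from about -66 to +84 mm along the jig, and the stop face is at about 84 mm.
- **Plungers:** both noses are in front of the plate.

**Disagreements and gaps:**
- **Front face:** the front face read 9.6 mm in front of the posts in the last picture, against about 8 mm while I was pressing. The cameras are good to about 2 mm, and either value keeps the centre inside the 0 to 9 mm limit.
- **Height:** I did not measure the plate's height in the jig separately.
- **Bystanders:** I went near neither the tin nor the hammer, and in the pictures the hammer and the low plate look unmoved. The arm hid the short plate in the last top view; it was in place in the picture after the lift.

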